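# Lay the gauge on its back and slide it home against the parking strip

## Robot

A 6-joint arm with a two-finger parallel gripper is mounted at the origin on a cart in front of the work surface, level with it; the furniture and walls round the work are solid. World frame = base frame: x ahead of the robot, y to its left, z up, the work surface at z = 0. Lengths are in m, angles in rad, forces in N, time in s.
With the tool pointing down it reaches from about 0.275 to 0.825 m from the base axis. Payload 4.9 kg.
Tool frame: the origin (TCP) lies midway between the tips of the shut fingers; the grasp point (between the pads) lies 19 mm behind it (bot.grip_depth is the distance from the TCP to the grasp point, in m); z points along the fingers, y is the line along which they close (so a half turn about z gives the same grasp; the last joint's range is limited). The gripper opens to 85 mm and grips with 20 to 120 N. Pads are 22 mm wide; open, the fingers measure 114 mm over their backs; the gripper's body (76 mm by 85 mm) begins 54 mm behind the grasp point. The pads swing forward as they close: fully open they stand 13 mm farther back than shut.
Start: joints at [-1.463, 0.326, -0.193, 1.052, 0, 1.437], TCP at [0.132, -0.534, 0.231] pointing down, gripper open.
Joint ranges: [-2.65, 2.65], [-0.97, 1.79], [-1.3, 1.35], [-1.93, 2.1], [-1.47, 1.37], [-3.14, 3.14]. Speed limits (rad/s): [2.57, 2.57, 3.14, 3.14, 3.14, 3.14].

## Interface

Orientations are given as a unit quaternion [w, x, y, z].
In Python, from cell import bot gives the robot as it stands. Calls block until the motion is done:
- bot.move_pose(position, orientation): joint-space move of the TCP to a pose.
- bot.move_linear(position, speed=0.15, rotation=None, until_force=None): straight line of the TCP; rotation=None keeps the orientation; speed is the mean speed in m/s. With until_force (N) it stops when the force on the tool has changed by that much, and returns True; else False.
- bot.goto_joints(angles): joint-space move.
- bot.set_gripper(opening, grasp_force=None): opening from 0.0 (shut) to 1.0 (fully open); grasp_force is the grip in N (None keeps the last); returns when the fingers have stopped.
- bot.wait(seconds).
- bot.solve_ik(position, orientation): joint angles nearest the present ones, or None.
- bot.camera(name): name is "side" or "top" or "wrist"; returns the picture (400x640x3 uint8, red, green, blue); there is no depth.
- bot.calibration(name): a dict with "mtx" (3x3 intrinsics, pixels), "extrinsics" (4x4, takes a point from world to camera coordinates); the wrist camera has in their place "hand_eye" (4x4, takes a point from camera to tool coordinates, whose origin is the TCP and whose axes are the flange's). Camera axes: x right, y down, z forward; pixel columns grow to the right and rows downward; lengths in m; the calibration is good to about 2 mm. A picture is of the moment at which its call begins: read the wrist's pose just before it. calibration takes no time and is no camera call.
A pose or a line that the arm cannot do raises bot.PlanningError and nothing moves.
- bot.close_job(): hands the job in; it is judged then, once.
Trained networks look in the newest picture that a camera, given by its name, has taken for a name from the list of things; names that differ only in an ending like _2 or _b are one class to them, and where a whole thing is asked for, a point or a joint stands for the part that bears it (a point fixed in the world has none). Each returns a list of dicts, best first, with "confidence" (0 to 1); they miss things now and then, are a little off and sometimes report something else, mostly with a low value. They report only what shows in the picture. A call takes as long as a camera call.
- bot.search_frame(camera, thing): "bbox" ([left, top, width, height] in pixels, round what is visible of it).
Readings, each from a call of its own:
- bot.read_clock(): time.
- bot.read_joint_positions(): joint angles.
- bot.read_joint_vel(): joint speeds.
- bot.read_joint_efforts(): joint torques, N m.
- bot.read_position(): TCP position.
- bot.read_tool_rot(): TCP orientation.
- bot.read_ft_force(): force on the tool from outside, world axes, zero at the start.
- bot.read_moment(): the same for the moment, N m.
- bot.read_gripper_width(): opening from 0.0 (shut) to 1.0 (fully open).
- bot.read_finger_force(): force on a finger pad.
Only numpy, scipy, OpenCV 4.12 (cv2) and the standard library are available. Lean on these libraries where they do the work, as an engineer would, in place of code of your own. Each camera call takes 0.05 s, during which the arm holds its last target. There are 200 camera calls.

## Task

The coating thickness gauge has been left standing on its long side. Without gripping or lifting it, push its upper edge gently with the fingertips so that it tips over onto its back with the display facing up, then push it along the desk until its long side lies flush against the upright face of the aluminium angle strip, not sticking out past either end of the strip. Leave the dropper bottle and the two brass weights where they stand.

Things in the scene. Friction and masses are not known exactly. Their poses are not given: they have to be found in the camera images.
- gauge: Grey coating thickness gauge, rounded slab 102 x 54 x 27 mm, 0.15 to 0.27 kg, loose. Origin: centre of its back face. Own axes: x along the length (solid -51 to +44 mm), y along the width (-27 to +27 mm), z from the back to the display face (at +26 mm). At the start it stands on its -y side, 54 mm high, with its back within 0.35 rad of facing the strip.
- gauge_push (a point): Where to push: on the gauge's display face, 8 mm below its upper long edge, mid-length (fixed to the gauge). A push here along the gauge's -z tips it over its lower back edge towards the strip, onto its back; it may slide a few cm. Friction with the desk is moderate.
- strip: Aluminium angle strip fixed to the desk, 200 mm long; upright leg 18 mm high, 3 mm thick; a 3 mm high foot runs 25 mm back behind it. Origin: desk height, mid-length, on the upright face. Own axes: y along its length, x normal to the upright face, pointing behind the strip; the gauge belongs on the -x side, touching the face at x = 0.
- dropper_bottle: Amber dropper bottle with black cap, 34 mm diameter, 103 mm tall, loose, standing behind the strip. Origin: centre of its underside.
- weight_large: Brass calibration weight with a knob, 32 mm diameter, 46 mm tall, loose, standing behind the strip beside the bottle. Origin: centre of its underside.
- weight_small: Brass calibration weight with a knob, 26 mm diameter, 36 mm tall, loose, standing off the +y end of the strip. Origin: centre of its underside.

How it is judged:
On the way, in this order (a step that is already met when the one before it is completed fails the run):
1. the gauge lies on its back, display up, still away from the strip (angle between gauge's own z axis and vertical below 0.12 rad and height (world z) of gauge below 0.006 m), for 0.1 s.
2. the gauge's long side is flush against the strip (x of gauge in the frame of strip above -0.033 m and angle between the y axis of gauge and the x axis of strip, either way round below 0.08 rad), for 0.2 s.
At the end, for the whole second after the job is handed in: The gauge lies on its back, display up (within 0.08 rad of level), at rest, its long side against the strip's upright face (gap at the middle under about 6 mm, parallel within 0.08 rad) and its middle within 52 mm of the strip's middle, so that it does not stick out past the ends (all of step 2 and angle between gauge's own z axis and vertical below 0.08 rad and height (world z) of gauge below 0.005 m and x of gauge in the frame of strip below -0.02 m and y of gauge in the frame of strip between -0.052 and 0.052 m and linear speed of gauge below 0.01 m/s); the robot touches nothing.
It fails at once if the gauge is lifted or carried (height (world z) of gauge above 0.042 m or (angle between gauge's own z axis and vertical below 0.3 rad and height (world z) of gauge above 0.02 m)).
It fails at once if the gauge falls on its display (angle between gauge's own z axis and vertical above 2.3 rad).
It fails at once if the gauge is pinched or shoved with more than 35 N (contact force between the fingers and gauge above 35 N).
It fails at once if the dropper bottle is tipped or moved more than 15 mm (distance of dropper_bottle from where it was at the start of the episode above 0.015 m or angle between dropper_bottle's own z axis and vertical above 0.3 rad).
It fails at once if a brass weight is moved more than 15 mm (distance of any of weight_large, weight_small from where it was at the start of the episode above 0.015 m).
It also fails if it takes over 40 s, if anything falls off the work surface, if the arm or the gripper's body presses on something with over 40 N, if the wrist force passes 120 N, or if a joint passes its speed limit or range.

## Working session

There is one attempt and no reset: what is moved stays moved. The work goes in short steps, each a Python script; the robot and the scene stay as the last script left them, time stands still between calls to the robot, and variables do not carry over. Pictures are saved under pics/ and viewed, at most 10 in all, crops included, and the job is handed in when it is done.

```bash
mkdir -p pics; python3 - <<'E'
from cell import bot
import cv2, numpy as np
for c in ("top","side"):
    im=bot.camera(c); cv2.imwrite(f"pics/{c}0.png",im[:,:,::-1])
    for t in ("gauge","gauge_push","strip","dropper_bottle","weight_large","weight_small"):
        print(c,t,[(np.round(d["bbox"]).tolist(),round(d["confidence"],2)) for d in bot.search_frame(c,t)[:2]])
    k=bot.calibration(c);E=np.array(k["extrinsics"]);print(np.round(k["mtx"],1).tolist(),np.round(-E[:3,:3].T@E[:3,3],3),np.round(E[:3,:3],2).tolist())
print(bot.read_clock(),bot.read_tool_rot())
E
```

```text
top gauge [([350.0, 194.0, 22.0, 48.0], 0.58)]
top gauge_push [([351.0, 196.0, 13.0, 45.0], 0.74)]
top strip [([268.0, 146.0, 51.0, 80.0], 0.75)]
top dropper_bottle [([246.0, 172.0, 19.0, 17.0], 0.69)]
top weight_large [([278.0, 156.0, 14.0, 14.0], 0.59)]
top weight_small []
[[403.9, 0.0, 319.4], [0.0, 403.9, 197.5], [0.0, 0.0, 1.0]] [0.341 0.261 0.907] [[0.0, -1.0, 0.01], [-0.98, -0.01, -0.18], [0.18, -0.01, -0.98]]
side gauge [([276.0, 232.0, 65.0, 36.0], 0.9)]
side gauge_push [([276.0, 233.0, 64.0, 40.0], 0.88)]
side strip [([278.0, 199.0, 104.0, 22.0], 0.57)]
side dropper_bottle [([315.0, 144.0, 20.0, 49.0], 0.73)]
side weight_large [([347.0, 181.0, 16.0, 28.0], 0.55)]
side weight_small [([245.0, 178.0, 14.0, 27.0], 0.6)]
[[495.9, 0.0, 317.6], [0.0, 495.9, 200.4], [0.0, 0.0, 1.0]] [ 0.351 -0.45   0.479] [[0.98, -0.21, -0.01], [-0.12, -0.49, -0.86], [0.18, 0.85, -0.5]]
0.7 [ 3.63696641e-05  9.92699454e-01  1.20614234e-01 -9.02724291e-06]
```

```bash
python3 - <<'E'
import cv2
a=cv2.imread("pics/top0.png")[110:290,200:440];a=cv2.resize(a,None,fx=3.3,fy=3.3,interpolation=cv2.INTER_CUBIC);cv2.imwrite("pics/t1.png",a)
a=cv2.imread("pics/side0.png")[130:290,200:420];a=cv2.resize(a,None,fx=3.6,fy=3.6,interpolation=cv2.INTER_CUBIC);cv2.imwrite("pics/s1.png",a)
E
```

```text
(no output)
```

View pics/t1.png

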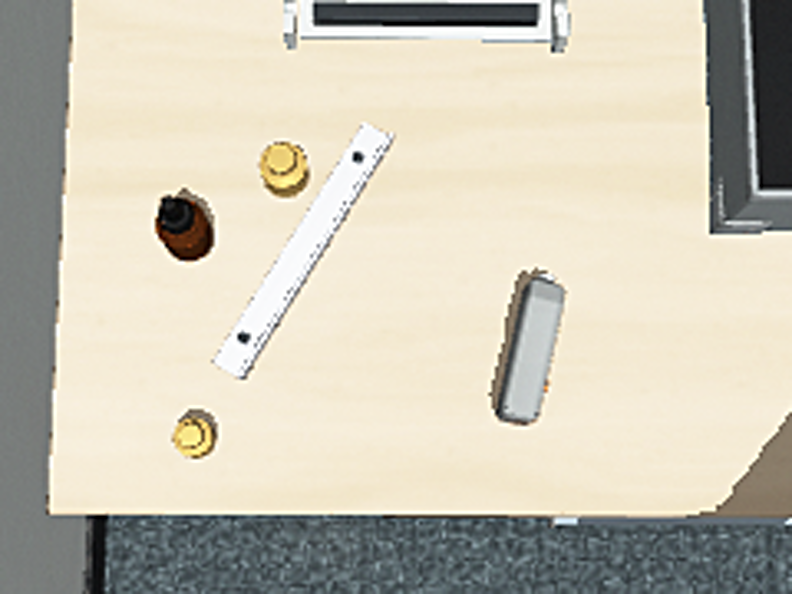

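View pics/s1.png

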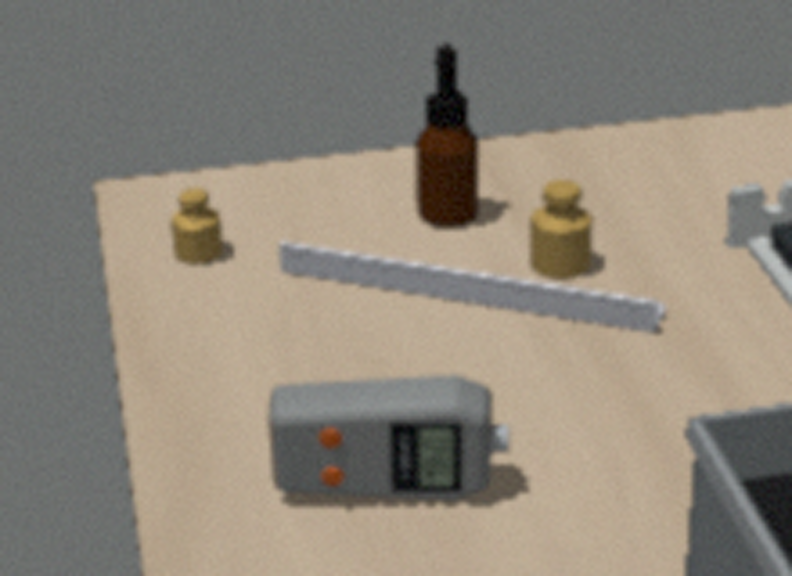

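The top view (crop scale 3.3, offset 200,110) shows the strip's front edge from (395,135) to (242,378), the gauge top face around (530,348), the bottle at (185,235), and the weights at (283,168) and (193,437). The side view shows the gauge standing with its display towards that camera and its probe to the right.

```bash
cat >h.py <<'E'
import numpy as np, cv2
from cell import bot
def cam(c):
    k=bot.calibration(c); return np.array(k["mtx"]),np.array(k["extrinsics"])
def ray(c,uv):
    K,E=cam(c);R=E[:3,:3];return -R.T@E[:3,3], R.T@np.linalg.solve(K,[*uv,1])
def onz(c,uv,z):
    o,d=ray(c,uv);return o+d*(z-o[2])/d[2]
def tri(a,b):
    P=[cam(c)[0]@cam(c)[1][:3] for c in ("top","side")]
    X=cv2.triangulatePoints(*P,np.float64(a).reshape(2,1),np.float64(b).reshape(2,1))[:,0];return X[:3]/X[3]
def proj(c,X):
    K,E=cam(c);p=(E[:3,:3]@np.atleast_2d(X).T).T+E[:3,3];p=p@K.T;return p[:,:2]/p[:,2:]
T=lambda u,v:np.array([200+u/3.3-.35,110+v/3.3-.35])
S=lambda u,v:np.array([200+u/3.6-.36,130+v/3.6-.36])
E
python3 - <<'E'
from h import *
np.set_printoptions(precision=4,suppress=True)
print("strip +x end, tri",tri(T(395,135),S(660,303)),onz("top",T(395,135),.018),onz("side",S(660,303),.018),onz("side",S(656,329),0))
print("strip near end",tri(T(242,378),S(282,243)),onz("top",T(242,378),.018),onz("side",S(282,243),.018),onz("side",S(283,269),0))
# gauge top
for n,t in (("far back",(528,280)),("far front",(566,290)),("near front",(536,420)),("near back",(496,413))): print(n,onz("top",T(*t),.054))
print("gauge top tri far/near front",tri(T(566,290),S(488,405)),tri(T(537,420),S(274,410)))
print("side bottom front",onz("side",S(280,493),0),onz("side",S(487,497),0))
for n,t in (("bottle",(188,245)),("wl",(287,178)),("ws",(196,440))): print(n,onz("top",T(*t),0.01))
E
```

```text
strip +x end, tri [0.6158 0.25   0.0182] [0.614  0.2503 0.018 ] [0.6171 0.2506 0.018 ] [0.6176 0.2552 0.    ]
strip near end [0.4453 0.352  0.0184] [0.4443 0.3521 0.018 ] [0.446  0.3528 0.018 ] [0.4461 0.3567 0.    ]
far back [0.5053 0.1636 0.054 ]
far front [0.4988 0.1389 0.054 ]
near front [0.4141 0.1599 0.054 ]
near back [0.4184 0.1854 0.054 ]
gauge top tri far/near front [0.5009 0.1385 0.0524] [0.4151 0.1587 0.0503]
side bottom front [0.4167 0.1677 0.    ] [0.5034 0.1443 0.    ]
bottle [0.5369 0.3922 0.01  ]
wl [0.5849 0.3251 0.01  ]
ws [0.4035 0.3826 0.01  ]
```

```bash
cat >>h.py <<'E'
from scipy.spatial.transform import Rotation as Ro
def down(ang, ):  # tool y along heading ang, tool z down -> quaternion wxyz
    y=np.array([np.cos(ang),np.sin(ang),0]);z=np.array([0,0,-1.]);x=np.cross(y,z)
    return np.roll(Ro.from_matrix(np.c_[x,y,z]).as_quat(),1)
E
python3 - <<'E'
from h import *
np.set_printoptions(precision=4,suppress=True)
n=np.array([.245,.970]);f=np.array([.457,.149]);a=np.arctan2(-.245,.970)
p=f-n*.043
for q in (down(a),down(a+np.pi)):
    for z in (.15,.038): print(bot.solve_ik([*p,z],q))
J=[bot.solve_ik([*p,.15],q) for q in (down(a),down(a+np.pi))]
j0=np.array(bot.read_joint_positions())
i=int(np.argmin([9 if j is None else np.abs(np.array(j)-j0)[5] for j in J])); q=down(a+np.pi*i)
bot.set_gripper(.5)
bot.move_pose([*p,.15],q); bot.move_linear([*p,.038],speed=.1)
print(bot.read_clock(),bot.read_position(),bot.read_gripper_width())
for c in ("top","side"): cv2.imwrite(f"pics/{c}1.png",bot.camera(c)[:,:,::-1])
a=cv2.imread("pics/top1.png")[150:270,270:450];b=cv2.imread("pics/side1.png")[190:310,230:410]
cv2.imwrite("pics/m1.png",cv2.resize(np.vstack([a,b]),None,fx=2.5,fy=2.5,interpolation=cv2.INTER_CUBIC))
E
```

```text
[ 0.0749  0.2383 -0.5425  0.79    0.      1.8931]
[ 0.0749  0.4026 -0.6689  0.4993  0.      1.8931]
[ 0.0749  0.2383 -0.5425  0.79    0.     -1.2485]
[ 0.0749  0.4026 -0.6689  0.4993  0.     -1.2485]
5.0083 [0.447  0.1073 0.0385] 0.4985074332373724
```

View pics/m1.png

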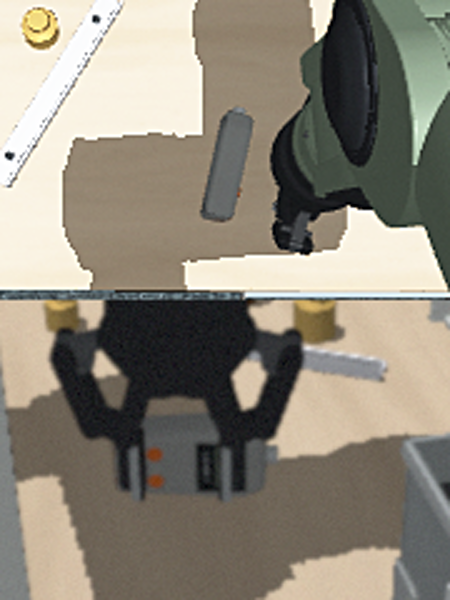

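The top half shows the gauge still standing, with the gripper to its right. The bottom half shows the two fingers spread evenly across the display face, so I'm pushing now.

```bash
python3 - <<'E'
from h import *
np.set_printoptions(precision=4,suppress=True)
n=np.array([.245,.970]);p=np.array([.4465,.1073])
for d in (.05,.062,.074):
    s=bot.move_linear([*(p+n*d),.038],speed=.04,until_force=15); print(d,s,bot.read_ft_force(),bot.read_position())
for c in ("top","side"): cv2.imwrite(f"pics/{c}2.png",bot.camera(c)[:,:,::-1])
a=cv2.imread("pics/top2.png")[150:270,270:450];b=cv2.imread("pics/side2.png")[190:310,230:410]
cv2.imwrite("pics/m2.png",cv2.resize(np.vstack([a,b]),None,fx=2.5,fy=2.5,interpolation=cv2.INTER_CUBIC))
print(bot.read_clock())
E
```

```text
0.05 False [ 0.3114 -0.2931 -0.0542] [0.4586 0.1556 0.038 ]
0.062 False [ 0.6558 -0.3302 -0.0392] [0.4617 0.1677 0.038 ]
0.074 False [0.0195 1.1329 0.153 ] [0.4646 0.1793 0.038 ]
7.5083
```

View pics/m2.png

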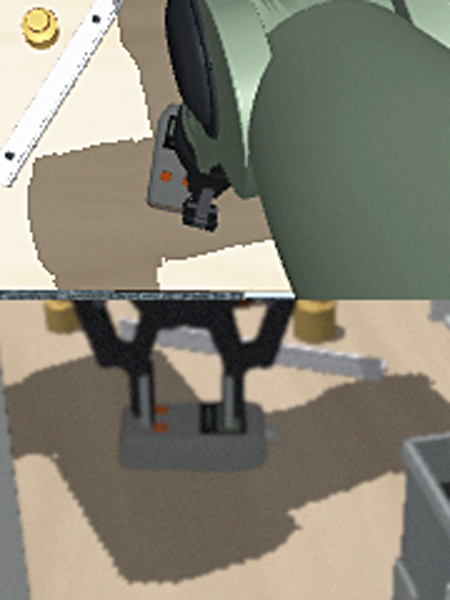

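The gauge now lies on its back, display up, about 90 mm clear of the strip, with the fingers above it. I'll back off and measure.

```bash
python3 - <<'E'
from h import *
bot.move_linear([.4646,.1793,.10],speed=.12); bot.move_linear([.4465,.1073,.10],speed=.12)
for c in ("top","side"):
    cv2.imwrite(f"pics/{c}3.png",bot.camera(c)[:,:,::-1])
    print(bot.search_frame(c,"gauge")[:1])
a=cv2.imread("pics/top3.png")[160:250,270:400];b=cv2.imread("pics/side3.png")[190:280,240:370]
cv2.imwrite("pics/m3.png",cv2.resize(np.hstack([a,b]),None,fx=3,fy=3,interpolation=cv2.INTER_CUBIC))
print(bot.read_clock())
E
```

```text
[{'bbox': [330.0, 190.2, 27.4, 46.0], 'confidence': 0.86}]
[{'bbox': [278.5, 231.3, 62.1, 27.1], 'confidence': 0.64}]
9.1417
```

View pics/m3.png

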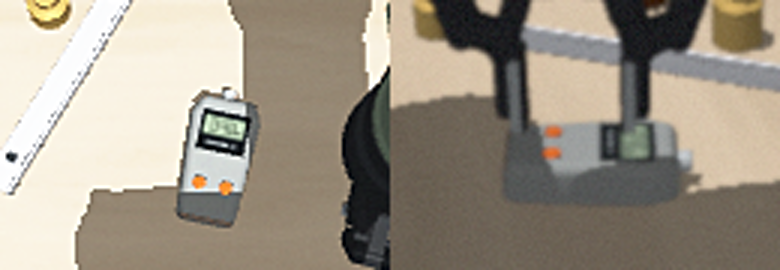

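The left half shows the gauge lying face up, its near long side running from (256,105) to (232,226) in the crop. The fingers are clear of it.

```bash
cat >>h.py <<'E'
ys=np.array([-.858,.5136]);ys/=np.linalg.norm(ys);xs=np.array([ys[1],-ys[0]]);O=np.array([.530,.3015])
def gs(pts,z=.024):
    P=np.array([onz("top",p,z)[:2] for p in pts]); return P,np.c_[(P-O)@xs,(P-O)@ys]
E
python3 - <<'E'
from h import *
np.set_printoptions(precision=4,suppress=True)
pts=[(270+u/3-.3,160+v/3-.3) for u,v in ((198,93),(256,103),(232,226),(178,216))]
P,Q=gs(pts);print(P,Q,P.mean(0),Q.mean(0));print(np.linalg.norm(np.diff(P,axis=0),axis=1))
e=P[1]-P[2];print("rel angle",np.arctan2(e[1],e[0])-np.arctan2(-ys[1],-ys[0]))
c=Q.mean(0)
near=c[0]-.027
a=np.arctan2(-ys[1],-ys[0])
W=lambda x,y:O+xs*x+ys*y
s=W(near-.040,c[1]); e=W(-.054-.011,c[1]); print("start",s,"end",e)
j6=bot.read_joint_positions()[5]
for q in (down(a),down(a+np.pi)): print(j6,bot.solve_ik([*s,.1],q),bot.solve_ik([*e,.010],q))
E
```

```text
[[0.5194 0.2136]
 [0.5121 0.1705]
 [0.4206 0.1892]
 [0.4277 0.2285]] [[-0.0809 -0.0361]
 [-0.1216 -0.0519]
 [-0.1526  0.0361]
 [-0.1151  0.0503]] [0.47   0.2004] [-0.1175 -0.0004]
[0.0437 0.0933 0.04  ]
rel angle 0.3379717569694123
start [0.4356 0.143 ] end [0.497  0.2455]
1.8931559882455709 [ 0.1559  0.3029 -0.6081  0.6598  0.      2.2661] [ 0.3257  0.5775 -0.4392  0.5541  0.      2.4359]
1.8931559882455709 [ 0.1559  0.3029 -0.6081  0.6598  0.     -0.8755] [ 0.3257  0.5775 -0.4392  0.5541  0.     -0.7057]
```

```bash
python3 - <<'E'
from h import *
np.set_printoptions(precision=4,suppress=True)
W=lambda x,y=0.:O+xs*x+ys*y
q=down(np.arctan2(-ys[1],-ys[0]))
s=W(-.1845); bot.move_pose([*s,.10],q); bot.move_linear([*s,.010],speed=.1)
print(bot.read_ft_force())
print(bot.move_linear([*W(-.085),.010],speed=.05,until_force=12),bot.read_ft_force(),bot.read_clock())
print(bot.move_linear([*W(-.060),.010],speed=.02,until_force=6),bot.read_ft_force())
p=np.array(bot.read_position());print("strip x",(p[:2]-O)@xs,(p[:2]-O)@ys)
b=p[:2]-xs*.03
bot.move_linear([*b,.010],speed=.08);bot.move_linear([*b,.10],speed=.15);bot.move_linear([*(b-xs*.06),.12],speed=.15)
for c in ("top","side"):
    cv2.imwrite(f"pics/{c}4.png",bot.camera(c)[:,:,::-1])
a=cv2.imread("pics/top4.png")[130:240,255:365];b=cv2.imread("pics/side4.png")[165:275,265:395]
cv2.imwrite("pics/m4.png",cv2.resize(np.hstack([a,b]),None,fx=3.3,fy=3.3,interpolation=cv2.INTER_CUBIC))
print(bot.read_clock())
E
```

```text
[-0.2292 -0.2524  1.1039]
False [-0.324  -0.7191 -0.098 ] 12.7833
True [ 0.221  -1.3819  0.5362]
strip x -0.0640350791144532 0.00024017012731924277
15.725
```

View pics/m4.png

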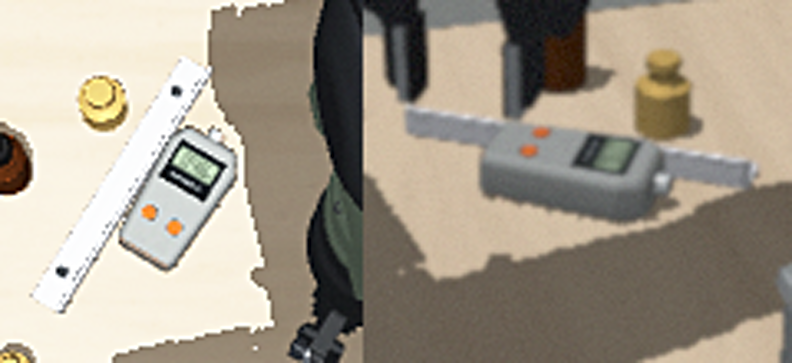

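The picture shows the gauge face up against the strip, near its middle, with the bottle and weights undisturbed. I'll check the angle numerically before handing in.

```bash
python3 - <<'E'
from h import *
np.set_printoptions(precision=4,suppress=True)
im=cv2.imread("pics/top4.png");k=8
a=cv2.resize(im[130:240,255:365],None,fx=k,fy=k,interpolation=cv2.INTER_CUBIC);hsv=cv2.cvtColor(a,cv2.COLOR_BGR2HSV)
w=lambda u,v:onz("top",(255+(u+.5)/k-.5,130+(v+.5)/k-.5),.026)[:2]
m=cv2.inRange(hsv,(3,130,120),(18,255,255)); m[:, :300//3]=0; m[:400]=0
n,_,st,ce=cv2.connectedComponentsWithStats(m);idx=[i for i in range(1,n) if st[i,4]>150]
B=[(st[i,4],w(*ce[i])) for i in idx];print(B)
if len(B)>=2:
    d=B[1][1]-B[0][1];print("button angle to strip y-x:",np.linalg.norm(d),np.arctan2(d@ys,d@xs))
g=a.min(2) # white strip + light grey gauge vs wood: low saturation, lit
m=cv2.inRange(hsv,(0,0,60),(180,255,205)); 
s=a.max(2).astype(int)-g; m=((s<32)&(a.max(2)<232)&(a.max(2)>110)).astype(np.uint8)*255
n,l,st,_=cv2.connectedComponentsWithStats(cv2.morphologyEx(m,cv2.MORPH_OPEN,np.ones((9,9))))
roi=l[int(215*8/3.3),int(190*8/3.3)];print(st[roi])
c=max(cv2.findContours((l==roi).astype(np.uint8),0,1)[0],key=cv2.contourArea)
r=cv2.minAreaRect(c);Q=np.array([w(*p) for p in cv2.boxPoints(r)]);print(np.c_[(Q-O)@xs,(Q-O)@ys])
E
```

```text
[(np.int32(825), array([0.5115, 0.2937])), (np.int32(841), array([0.501 , 0.2766]))]
button angle to strip y-x: 0.02004199721263231 3.1289140310490926
[  286   310   292   336 31685]
[[ 0.0049  0.0371]
 [-0.0008 -0.0597]
 [-0.0553 -0.0549]
 [-0.0488  0.0414]]
```

```bash
python3 -c "
from cell import bot
print(bot.close_job())"
```

```text
the job is handed in; nothing more can be done
None
```

The job is handed in, though no verdict came back: the gauge was tipped onto its back and pushed flush against the strip (measured about 0.01 rad from parallel and near the strip's middle), and the bottle and weights were left untouched.

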